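# Open a tight glaze jar braced in the bench clamp

## Robot

A 6-joint arm with a two-finger parallel gripper is mounted at the origin on the work surface. World frame = base frame: x ahead of the robot, y to its left, z up, the work surface at z = 0. Lengths are in m, angles in rad, forces in N, time in s.
With the tool pointing down it reaches from about 0.25 to 0.8 m from the base axis. Payload 3.9 kg.
Tool frame: the origin (TCP) lies at the very end of the fingers, on their centre line; the grasp point (between the pads) lies 19 mm behind it; z points along the fingers, y is the line along which they close (so a half turn about z gives the same grasp; the last joint's range is limited). The gripper opens to 85 mm and grips with 20 to 120 N. Pads are 22 mm wide; open, the fingers measure 114 mm over their backs; the gripper's body (76 mm by 85 mm) begins 54 mm behind the grasp point. The pads swing forward as they close: fully open they stand 13 mm farther back than shut.
Start: joints at [-1.288, 0.26, -0.138, 1.173, 0, 1.571], TCP at [0.146, -0.504, 0.231] pointing down, gripper open.
Joint ranges: [-2.78, 2.78], [-0.83, 1.72], [-1.28, 1.37], [-1.9, 2.12], [-1.57, 1.48], [-3.14, 3.14]. Speed limits (rad/s): [2.57, 2.57, 3.14, 3.14, 3.14, 3.14].

## Interface

Orientations are given as a rotation vector (axis times angle).
In Python, from workcell import manip, capture, camera_params, workorder gives the robot as it stands.
- The arm moves only by the tool send_rows, never from a script. Its argument "rows" is a list of rows, each a list of 3 entries, a list of its own where there are three numbers: the shift along the tool's x, y, z in mm, then the turn, a rotation vector about the tool's x, y, z in rad, then the opening, from 0 (shut) to 1 (fully open). In form: [[[dx, dy, dz], [rx, ry, rz], hand], ...]. A call has 1 to 5 rows; each row shifts and turns the commanded pose from where the row before left it, along the tool's axes as they then stand; what a row does not reach is not made up. A row lasts 1/12 s, in which the tool goes at most 41.7 mm and 7.16 degrees, less where a joint would pass 70% of its speed; a pose out of reach is approached as far as the arm can. A call with a gripper value outside its range is refused whole. The fingers move at their own pace and stop on an object; the grip force is fixed at half the most. Time passes only in rows, so rows that do not move let the fingers close. It gives the time, the measured TCP pose, the force, the opening and the grip force at its end, in the units of the state.
- manip.get_obs(): the state, without advancing time (a new reading comes with each control period).
- capture(name): name is "side" or "top" or "wrist"; returns the picture (400x640x3 uint8, blue, green, red); there is no depth.
- camera_params(name): a dict with "mtx" (3x3 intrinsics, pixels), "rvec" (rotation vector, rad) and "tvec" (3), from world to camera coordinates, as OpenCV has them; the wrist camera has in their place "hand_eye" (4x4, takes a point from camera to tool coordinates, whose origin is the TCP and whose axes are the flange's). Camera axes: x right, y down, z forward; pixel columns grow to the right and rows downward; lengths in m; the calibration is good to about 2 mm. A picture is of the moment at which its call begins: read the wrist's pose just before it. camera_params takes no time and is no camera call.
- workorder.finish_job(): hands the job in; it is judged then, once.
The state is a dict: "time": time; "joints": joint angles; "joint_vel": joint speeds; "joint_torque": joint torques, N m; "tcp_pos": TCP position; "tcp_rot": TCP orientation; "contact_force": force on the tool from outside, world axes, zero at the start; "torque": the same for the moment, N m; "opening": finger opening in m; "gripper_force": force on a finger pad.
Only numpy, scipy, OpenCV 4.12 (cv2) and the standard library are available. Lean on these libraries where they do the work, as an engineer would, in place of code of your own. Each camera call takes 0.05 s, during which the arm holds its last target. There are 200 camera calls.

## Task

Brace the square glaze jar by sliding the clamp's orange-tabbed jaw up against it until the jar is held squarely between the two jaws. Then unscrew its tight black cap anticlockwise, stop turning once the lugs let go (no more than about a quarter turn), lift it straight off and finish while still holding the cap level, a few centimetres directly above the jar's mouth. The jar must stay standing, braced in the clamp, and the bowl, the brown slip jar and the lump of clay must be left where they are.

Things in the scene. Friction and masses are not known exactly. Their poses are not given: they have to be found in the camera images.
- clamp: Wooden jar clamp, fixed on the table: board 130 (x) by 270 (y, from -70 to +200) by 12 mm thick. Origin on the table, under the centre of the clamped jar. Fixed jaw at the -y end: 90 mm wide, top 62 mm above the table, face at y = -31 mm facing +y. Low lips (top 20 mm) at x = +-40 mm beside the jar. The sliding jaw comes from +y and moves along -y.
- jaw (a joint): Travel of the sliding jaw towards the jar, m: 0 open, stop at 0.050. Its face (70 mm wide, top 61 mm above the table) is at clamp y = 0.076 minus this value: about 0.045 when the jar is squarely clamped. Stiff: about 7 N moves it, it stays where left; pushing the jar along takes about 3 N more; press to about 15 N to seat it.
- jaw_tab (a point): Orange upright tab of the sliding jaw, 12 mm thick along the clamp's y, 34 mm wide along its x, free all round from 28 mm to its top 86 mm above the table. This point is on its centre line 14 mm below the top, at clamp y = 0.140 minus the jaw's travel. 42 mm of free space between it and the jaw's face block.
- jar_center (a point): Loose square white jar with a blue band, about 0.4 kg, on the clamp board (12 mm above the table). Body 62 x 62 x 70 mm; this point is the body's centre, 35 mm above its underside; axes square to its sides, z up. Neck 39 mm wide; collar 55 mm wide, top at 86 mm; top of the mouth (rib on the inner seal) 107 mm above the underside. Unbraced, it turns with the cap and goes askew.
- cap_center (a point): Black cap, yellow stripe on top along its x, 56 mm across, 26 tall, 60 g. Point: its centre, 13 mm above its rim, 111 mm above the table when on. 16 mm free below its rim down to the jar's shoulder. Two lugs lock it (1.5 mm play) until turned 62 degrees anticlockwise from above; free from 65 to 110, then locked again. Needs about 0.25 N m, does not rise; turn about 80 degrees.
- twist (a joint): How far the jar's inner seal has been turned with the cap, rad, anticlockwise from above, 0 fully tight. Follows the cap with up to about 0.15 rad of backlash, and stays when the cap is lifted off.
- bowl: Grey clay bowl, 90 mm across, 55 mm tall, on the black banding wheel (180 mm across, 30 mm tall). Bystander; origin at the centre of its underside.
- slip_jar: Brown round jar with white cap, 52 mm across, 85 mm tall. Bystander; origin at the centre of its underside.
- clay: Lump of clay, 60 by 50 by 40 mm. Bystander; origin at the centre of its underside.
Mind the look-alikes: they are no part of the job. Leave any yellow look-alike of the part that bears jar_center alone. Leave any red look-alike of the part that bears cap_center alone.

How it is judged:
By the outcome, as a careful person would: the job done as asked, in the order asked, and still so for the second after the job is handed in, while the arm keeps its last pose, push and grip.
It also fails if it takes over 42 s, if anything falls off the work surface, if the arm or the gripper's body presses on something with over 40 N, if the wrist force passes 120 N, or if a joint passes its speed limit or range.

## Working session

There is one attempt and no reset: what is moved stays moved. The work goes in short steps, Python scripts to look and compute and a tool call to move; the robot and the scene stay as the last step left them, time stands still between calls to the robot, and variables do not carry over. Pictures are saved under pics/ and viewed, at most 10 in all, crops included, and the job is handed in when it is done.

Besides the shell and the picture viewer there is one more tool, called after "Request:" as name(argument=value, ...), one argument or row to a line, values as JSON. send_rows: Moves the arm, as the interface text tells. Its arguments: {"type":"object","properties":{"rows":{"type":"array","items":{"type":"array"}}},"required":["rows"]}

```bash
mkdir -p pics
python3 - <<'E'
from workcell import manip,capture,camera_params
import cv2,numpy as np
o=manip.get_obs();print(o)
a=capture("side");b=capture("top")
cv2.imwrite("pics/side.png",a);cv2.imwrite("pics/top.png",b)
for n in("side","top","wrist"):print(n,camera_params(n))
E
```

```text
{'time': 0.0, 'joints': array([-1.28800705e+00,  2.60702748e-01, -1.39378205e-01,  1.17269205e+00,
       -2.36778295e-06,  1.57080037e+00]), 'joint_vel': array([ 0.00034235,  0.00050664, -0.00071456, -0.000145  , -0.00164461,
       -0.0014889 ]), 'joint_torque': array([-1.84398508e-03, -4.05675530e+01,  2.53924048e+01,  1.86956010e-02,
       -1.29569967e-04,  2.58295060e-06]), 'tcp_pos': array([ 0.14630261, -0.50349328,  0.23045162]), 'tcp_rot': array([-3.10830466e+00, -4.42443694e-01,  4.40975446e-04]), 'contact_force': array([-0.81719558, -0.65717637,  0.2770017 ]), 'torque': array([-0.04589307, -0.02589967, -0.03985293]), 'gripper_force': 0.0, 'opening': 0.0855514707186196}
side {'mtx': array([[399.58196074,   0.        , 320.15409509],
       [  0.        , 399.58196074, 195.70605346],
       [  0.        ,   0.        ,   1.        ]]), 'rvec': array([ 2.16529224, -0.31993085,  0.16738559]), 'tvec': array([-0.5288399 ,  0.17390993,  0.94560353])}
top {'mtx': array([[364.47023077,   0.        , 315.28810923],
       [  0.        , 364.47023077, 193.92988996],
       [  0.        ,   0.        ,   1.        ]]), 'rvec': array([ 2.11753533, -2.13489849,  0.17182983]), 'tvec': array([-0.01601915,  0.56865858,  0.84503119])}
wrist {'mtx': array([[296.01963444,   0.        , 319.24986041],
       [  0.        , 296.01963444, 201.0289065 ],
       [  0.        ,   0.        ,   1.        ]]), 'hand_eye': array([[ 6.01772767e-04, -9.55216838e-01, -2.95906116e-01,
         7.50923995e-02],
       [ 9.99999324e-01,  2.80430509e-04,  1.12839985e-03,
        -6.31575777e-04],
       [-9.94885433e-04, -2.95906595e-01,  9.55216361e-01,
        -1.41540324e-01],
       [ 0.00000000e+00,  0.00000000e+00,  0.00000000e+00,
         1.00000000e+00]])}
```

View pics/side.png

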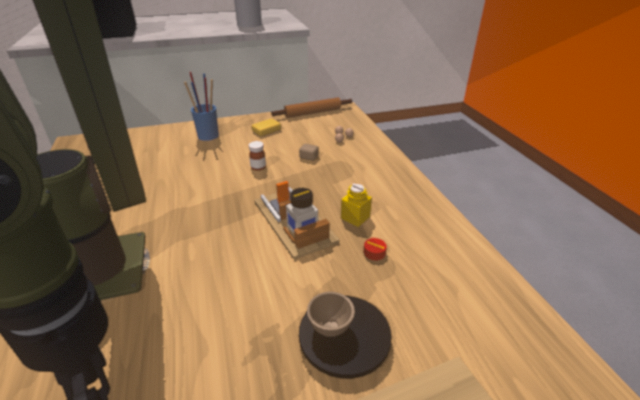

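View pics/top.png

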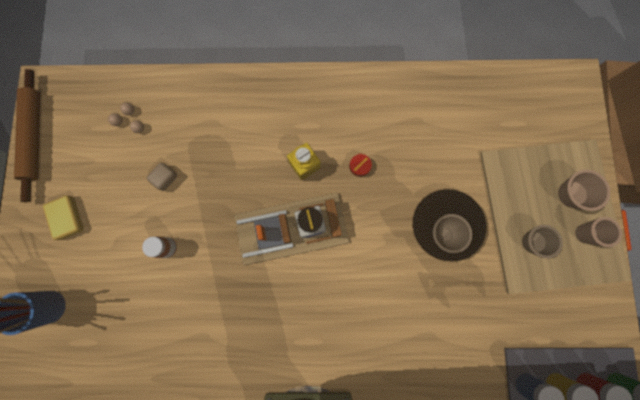

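The side view shows the clamp at about (295,220), with the orange tab at (283,192) and the black cap at (302,197). In the top view the cap is at (312,220), the tab at (260,232) and the fixed jaw at (332,215). The look-alikes are the yellow jar at (304,160) and the red cap at (360,165).

```bash
cat > h.py <<'E'
from workcell import manip,capture,camera_params
import cv2,numpy as np
from scipy.spatial.transform import Rotation as R
def cam(n,o=None):
    p=camera_params(n)
    if n=="wrist":
        T=np.eye(4);T[:3,:3]=R.from_rotvec(o['tcp_rot']).as_matrix();T[:3,3]=o['tcp_pos'];T=T@p['hand_eye']
        return p['mtx'],T[:3,:3],T[:3,3]
    r=cv2.Rodrigues(p['rvec'])[0];return p['mtx'],r.T,-r.T@p['tvec']
def ray(c,uv,z):
    K,r,t=c;uv=np.atleast_2d(np.float64(uv))
    d=(r@np.linalg.inv(K)@np.c_[uv,np.ones(len(uv))].T).T
    return t+d*((z-t[2])/d[:,2])[:,None]
def blobs(m,amin=20):
    n,l,s,c=cv2.connectedComponentsWithStats(m.astype(np.uint8))
    return [(s[i,4],c[i].round(1),np.uint8(l==i)) for i in range(1,n) if s[i,4]>=amin]
E
python3 - <<'E'
from h import *
b=cv2.imread("pics/top.png");c=cam("top")
h=cv2.cvtColor(b,cv2.COLOR_BGR2HSV)
roi=np.zeros(b.shape[:2],bool);roi[185:270,225:360]=1
H,S,V=[h[...,i] for i in range(3)]
for n,m,z in(("orange",(H<14)&(S>190)&(V>150),.086),("black",(V<60),.124),("yellow",(H>18)&(H<32)&(S>170)&(V>120),.124)):
    for A,ce,bm in blobs(m&roi,8):
        r=cv2.minAreaRect(cv2.findContours(bm,0,1)[0][0]);box=cv2.boxPoints(r)
        P=ray(c,box,z);print(n,A,ce,ray(c,ce,z).round(3),P[:,:2].round(3).tolist())
s=cv2.resize(b[180:275,220:365],None,fx=5,fy=5,interpolation=cv2.INTER_CUBIC);cv2.imwrite("pics/tc.png",s)
E
```

```text
orange 25 [259.1 232.4] [[0.473 0.109 0.086]] [[0.487, 0.115], [0.488, 0.109], [0.461, 0.104], [0.46, 0.11]]
black 321 [310.  219.4] [[ 0.498 -0.009  0.124]] [[0.499, 0.026], [0.534, -0.008], [0.498, -0.044], [0.464, -0.009]]
yellow 17 [308.3 214.8] [[ 0.509 -0.006  0.124]] [[0.519, -0.001], [0.52, -0.004], [0.497, -0.01], [0.496, -0.007]]
yellow 10 [310.8 224.3] [[ 0.487 -0.011  0.124]] [[0.492, -0.008], [0.493, -0.011], [0.481, -0.014], [0.481, -0.011]]
```

View pics/tc.png

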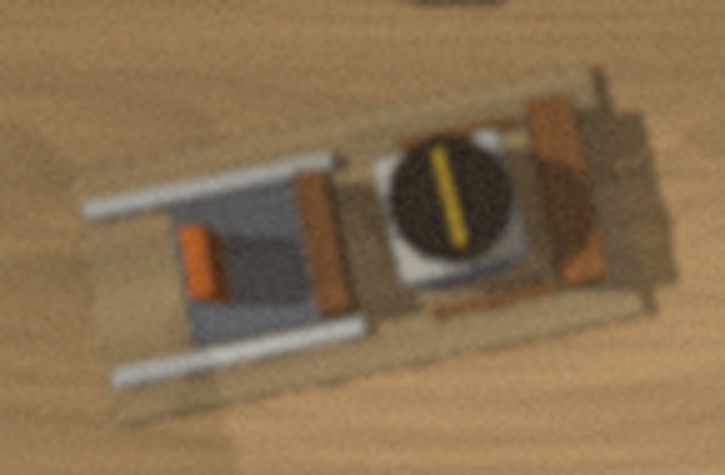

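In the crop the clamp is yawed about 12°. The tab is near world (0.473,0.109) and the cap near (0.498,-0.009). I'll work at tool yaw of about 102°, where tool x lies along clamp +y.

```bash
cat >> h.py <<'E'
def plan(pos,yaw,n,hand,o=None,p0=None,r0=None):
    o=o or manip.get_obs();p=np.array(o['tcp_pos'] if p0 is None else p0);r=R.from_rotvec(o['tcp_rot']) if r0 is None else r0
    g=R.from_euler('z',yaw,degrees=True)*R.from_euler('x',180,degrees=True)
    P0=p.copy();rv=(r.inv()*g).as_rotvec();step=rv/n
    for i in range(1,n+1):
        d=r.inv().apply(P0+(np.array(pos)-P0)*i/n-p)*1000;d=np.round(d,1);p=p+r.apply(d/1000)
        s=np.round(step,4);r=r*R.from_rotvec(s);print([d.tolist(),s.tolist(),hand])
E
python3 - <<'E'
from h import *
plan((.46,.168,.23),102,18,0)
E
```

```text
[[27.1, -31.0, 0.1], [-0.0001, -0.0001, -0.0832], 0]
[[29.7, -28.6, 0.1], [-0.0001, -0.0001, -0.0832], 0]
[[31.9, -26.0, 0.0], [-0.0001, -0.0001, -0.0832], 0]
[[33.9, -23.3, 0.1], [-0.0001, -0.0001, -0.0832], 0]
[[35.8, -20.4, 0.1], [-0.0001, -0.0001, -0.0832], 0]
[[37.3, -17.4, 0.0], [-0.0001, -0.0001, -0.0832], 0]
[[38.7, -14.2, 0.1], [-0.0001, -0.0001, -0.0832], 0]
[[39.7, -10.9, 0.0], [-0.0001, -0.0001, -0.0832], 0]
[[40.4, -7.6, 0.1], [-0.0001, -0.0001, -0.0832], 0]
[[41.0, -4.2, -0.0], [-0.0001, -0.0001, -0.0832], 0]
[[41.2, -0.8, 0.0], [-0.0001, -0.0001, -0.0832], 0]
[[41.1, 2.7, 0.1], [-0.0001, -0.0001, -0.0832], 0]
[[40.7, 6.0, -0.0], [-0.0001, -0.0001, -0.0832], 0]
[[40.1, 9.4, 0.0], [-0.0001, -0.0001, -0.0832], 0]
[[39.2, 12.7, 0.0], [-0.0001, -0.0001, -0.0832], 0]
[[37.9, 16.0, 0.0], [-0.0001, -0.0001, -0.0832], 0]
[[36.5, 19.0, 0.1], [-0.0001, -0.0001, -0.0832], 0]
[[34.9, 22.0, -0.0], [-0.0001, -0.0001, -0.0832], 0]
```

Request:
send_rows(
  rows=[
    [[27,-31,0],[0,0,-0.083],0],
    [[30,-28,0],[0,0,-0.083],0],
    [[32,-26,0],[0,0,-0.083],0],
    [[34,-23,0],[0,0,-0.083],0],
    [[36,-20,0],[0,0,-0.083],0],
  ],
)

```text
time: 0.52
tcp_pos: [0.2349, -0.3165, 0.2309]
tcp_rot: [-2.95, -1.078, -0.0]
contact_force: [0.3, -0.0, 0.5]
opening: 0.0257
gripper_force: 0.0
```

Request:
send_rows(
  rows=[
    [[37,-17,0],[0,0,-0.083],0],
    [[39,-14,0],[0,0,-0.083],0],
    [[40,-11,0],[0,0,-0.083],0],
    [[40,-8,0],[0,0,-0.083],0],
    [[41,-4,0],[0,0,-0.083],0],
  ],
)

```text
time: 0.93
tcp_pos: [0.3222, -0.1304, 0.2312]
tcp_rot: [2.665, 1.664, -0.0]
contact_force: [0.4, 0.1, 0.9]
opening: 0.0002
gripper_force: 0.0
```

Request:
send_rows(
  rows=[
    [[41,-1,0],[0,0,-0.083],0],
    [[41,3,0],[0,0,-0.083],0],
    [[41,6,0],[0,0,-0.083],0],
    [[40,9,0],[0,0,-0.083],0],
    [[39,13,0],[0,0,-0.083],0],
  ],
)

```text
time: 1.35
tcp_pos: [0.4097, 0.0559, 0.2311]
tcp_rot: [2.263, 2.179, -0.001]
contact_force: [0.7, -0.2, 0.5]
opening: 0.0004
gripper_force: 0.0
```

Request:
send_rows(
  rows=[
    [[38,16,0],[0,0,-0.083],0],
    [[36,19,0],[0,0,-0.083],0],
    [[35,22,0],[0,0,-0.083],0],
    [[0,0,0],[0,0,0],0],
    [[0,0,0],[0,0,0],0],
  ],
)

```text
time: 1.77
tcp_pos: [0.4628, 0.1669, 0.2304]
tcp_rot: [-1.977, -2.441, 0.002]
contact_force: [-1.0, -0.9, 0.8]
opening: -0.0
gripper_force: 0.0
```

Run:
```python
from h import *
import pickle
o=manip.get_obs();w=capture("wrist");cv2.imwrite("pics/w1.png",w);pickle.dump(o,open("o1.pkl","wb"))
print(o['tcp_pos'],R.from_rotvec(o['tcp_rot']).as_matrix()[:,0],o['joints'],o['opening'])
```

```text
[0.46277334 0.16693745 0.2303895 ] [-2.07613699e-01  9.78210846e-01 -3.04268008e-04] [ 3.46279062e-01  2.05058325e-01 -2.14450245e-01  1.15267837e+00
 -1.15233249e-04  1.70794080e+00] -2.9682513841929226e-05
```

View pics/w1.png

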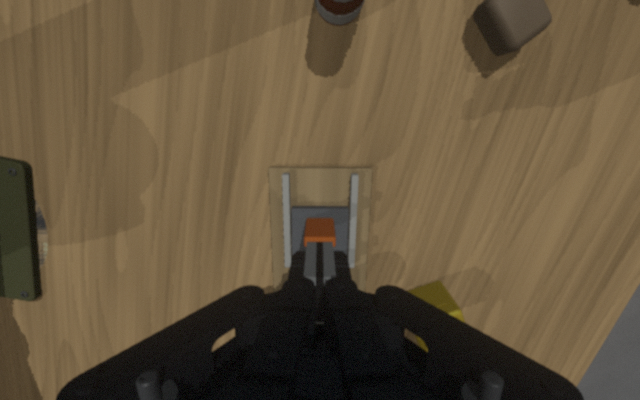

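The wrist view shows the clamp square to the tool, with its rails vertical. The orange tab is centred near (319,232), and the fingertips hide the jar. Next I measure the tab and the rail direction.

Run:
```python
from h import *
import pickle
o=pickle.load(open("o1.pkl","rb"));w=cv2.imread("pics/w1.png");c=cam("wrist",o)
h=cv2.cvtColor(w,cv2.COLOR_BGR2HSV);H,S,V=[h[...,i] for i in range(3)]
for A,ce,bm in blobs((H<14)&(S>180)&(V>90),20):
    x,y,ww,hh=cv2.boundingRect(bm);print(A,ce,(x,y,ww,hh));print(ray(c,[(x,y),(x+ww,y),(x+ww/2,y)],.086).round(4))
# rails
m=(S<60)&(V>120)
pts=[]
for A,ce,bm in blobs(m,60):
    if 150<ce[1]<290 and 260<ce[0]<380:
        ys,xs=np.nonzero(bm);f=np.polyfit(ys,xs,1);e=ray(c,[(np.polyval(f,ys.min()),ys.min()),(np.polyval(f,ys.max()),ys.max())],.02)
        d=e[0]-e[1];print("rail",A,e.round(4).tolist(),np.degrees(np.arctan2(-d[0],d[1])))
print(np.unique(w[180:240:6,280:360:8].reshape(-1,3),axis=0)[-6:])
```

```text
418 [319.3 231.5] (305, 219, 30, 23)
[[0.4545 0.1323 0.086 ]
 [0.4847 0.1387 0.086 ]
 [0.4696 0.1355 0.086 ]]
rail 457 [[0.4209, 0.1578, 0.02], [0.4459, 0.0363, 0.02]] 11.645366155274184
rail 157 [[0.5046, 0.1743, 0.02], [0.5119, 0.1408, 0.02]] 12.231663006819264
rail 151 [[0.5155, 0.1239, 0.02], [0.5239, 0.0801, 0.02]] 10.879492777334633
[[123 127 128]
 [123 128 127]
 [123 128 128]
 [124 128 128]
 [124 128 129]
 [125 130 129]]
```

Run:
```python
from h import *
import pickle
o=pickle.load(open("o1.pkl","rb"));w=cv2.imread("pics/w1.png");c=cam("wrist",o)
h=cv2.cvtColor(w,cv2.COLOR_BGR2HSV)
print([(y,h[y,319].tolist()) for y in range(214,250,2)])
print("cam",c[2]); print(ray(c,[(319.5,219)],.028),ray(c,[(320,235)],.086),ray(c,[(320,242)],.086))
print("board end",ray(c,[(320,167)],.012))
```

```text
[(214, [105, 7, 71]), (216, [170, 11, 72]), (218, [10, 136, 86]), (220, [11, 177, 95]), (222, [11, 175, 96]), (224, [11, 179, 97]), (226, [11, 188, 95]), (228, [11, 184, 94]), (230, [12, 187, 94]), (232, [12, 190, 94]), (234, [11, 182, 94]), (236, [11, 189, 109]), (238, [12, 181, 138]), (240, [13, 193, 132]), (242, [12, 162, 66]), (244, [22, 90, 31]), (246, [9, 58, 31]), (248, [15, 68, 30])]
cam [0.44675607 0.2413423  0.37190773]
[[0.47362504 0.1139055  0.028     ]] [[0.47334002 0.11798916 0.086     ]] [[0.47501862 0.11013244 0.086     ]]
board end [[0.46125456 0.17483338 0.012     ]]
```

Request:
send_rows(
  rows=[
    [[-3,0,37],[0,0,0],0],
    [[-3,0,37],[0,0,0],0],
    [[-3,0,37],[0,0,0],0],
    [[-3,0,37],[0,0,0],0],
    [[-3,0,37],[0,0,0],0],
  ],
)

```text
time: 2.23
tcp_pos: [0.4646, 0.1486, 0.0453]
tcp_rot: [1.984, 2.435, -0.0]
contact_force: [1.4, 0.2, -0.9]
opening: 0.0
gripper_force: 0.0
```

Request:
send_rows(
  rows=[
    [[-5,0,0],[0,0,0],0],
    [[-5,0,0],[0,0,0],0],
    [[-5,0,0],[0,0,0],0],
    [[-5,0,0],[0,0,0],0],
    [[-5,0,0],[0,0,0],0],
  ],
)

```text
time: 2.65
tcp_pos: [0.4729, 0.126, 0.0488]
tcp_rot: [1.98, 2.436, 0.007]
contact_force: [-1.5, 9.4, 3.4]
opening: -0.0003
gripper_force: 4.2
```

Request:
send_rows(
  rows=[
    [[-3,0,0],[0,0,0],0],
    [[-3,0,0],[0,0,0],0],
    [[-3,0,0],[0,0,0],0],
    [[-3,0,0],[0,0,0],0],
    [[-3,0,0],[0,0,0],0],
  ],
)

```text
time: 3.07
tcp_pos: [0.4754, 0.1139, 0.0487]
tcp_rot: [-1.979, -2.438, -0.011]
contact_force: [-2.2, 7.4, 6.8]
opening: 0.0
gripper_force: 3.9
```

Request:
send_rows(
  rows=[
    [[-3,0,0],[0,0,0],0],
    [[-3,0,0],[0,0,0],0],
    [[-3,0,0],[0,0,0],0],
    [[-3,0,0],[0,0,0],0],
    [[-3,0,0],[0,0,0],0],
  ],
)

```text
time: 3.48
tcp_pos: [0.4783, 0.0999, 0.0487]
tcp_rot: [-1.977, -2.438, -0.013]
contact_force: [-3.3, 10.3, 7.2]
opening: 0.0004
gripper_force: 5.3
```

Request:
send_rows(
  rows=[
    [[-2,0,0],[0,0,0],0],
    [[-2,0,0],[0,0,0],0],
    [[-2,0,0],[0,0,0],0],
    [[-2,0,0],[0,0,0],0],
    [[-2,0,0],[0,0,0],0],
  ],
)

```text
time: 3.9
tcp_pos: [0.4802, 0.0906, 0.0488]
tcp_rot: [-1.977, -2.438, -0.014]
contact_force: [-2.9, 10.3, 7.0]
opening: -0.0001
gripper_force: 5.8
```

Request:
send_rows(
  rows=[
    [[-2,0,0],[0,0,0],0],
    [[-2,0,0],[0,0,0],0],
    [[-1,0,0],[0,0,0],0],
    [[-1,0,0],[0,0,0],0],
    [[-1,0,0],[0,0,0],0],
  ],
)

```text
time: 4.32
tcp_pos: [0.4807, 0.088, 0.0489]
tcp_rot: [-1.969, -2.433, -0.024]
contact_force: [-6.5, 26.9, 9.5]
opening: -0.0001
gripper_force: 13.4
```

Request:
send_rows(
  rows=[
    [[-1,0,0],[0,0,0],0],
    [[-1,0,0],[0,0,0],0],
    [[0,0,0],[0,0,0],0],
  ],
)

```text
time: 4.57
tcp_pos: [0.4806, 0.0881, 0.0489]
tcp_rot: [-1.965, -2.432, -0.029]
contact_force: [-7.4, 28.8, 9.2]
opening: -0.0002
gripper_force: 15.3
```

Request:
send_rows(
  rows=[
    [[15,0,0],[0,0,0],0],
    [[15,0,0],[0,0,0],0],
    [[10,0,-35],[0,0,0],1],
    [[10,0,-40],[0,0,0],1],
    [[20,0,-36],[0,0,0],1],
  ],
)

```text
time: 4.98
tcp_pos: [0.4664, 0.1459, 0.1599]
tcp_rot: [1.982, 2.435, 0.0]
contact_force: [2.0, 0.7, 0.2]
opening: 0.0359
gripper_force: 0.0
```

Request:
send_rows(
  rows=[
    [[20,0,-36],[0,0,0],1],
    [[20,0,-36],[0,0,0],1],
    [[0,0,0],[0,0,0],1],
  ],
)

```text
time: 5.23
tcp_pos: [0.4622, 0.1899, 0.2382]
tcp_rot: [1.973, 2.436, 0.023]
contact_force: [1.6, 0.1, 0.9]
opening: 0.0723
gripper_force: 0.0
```

Run:
```python
from h import *
o=manip.get_obs();print(o['tcp_pos'],R.from_rotvec(o['tcp_rot']).as_matrix()[:,0],o['contact_force'])
im={n:capture(n) for n in("top","side","wrist")}
for n in im:cv2.imwrite(f"pics/{n}2.png",im[n])
f=lambda i,s:cv2.resize(i,None,fx=s,fy=s,interpolation=cv2.INTER_CUBIC)
a=f(im['top'][190:260,230:360],3);b=f(im['side'][170:260,245:355],3);w=f(im['wrist'],.8)
H=max(x.shape[0] for x in(a,b));pad=lambda x:cv2.copyMakeBorder(x,0,H-x.shape[0],0,0,0)
cv2.imwrite("pics/m2.png",np.hstack([pad(a),pad(b)]))
b=im['top'];c=cam("top");h=cv2.cvtColor(b,cv2.COLOR_BGR2HSV);H,S,V=[h[...,i] for i in range(3)]
roi=np.zeros(b.shape[:2],bool);roi[185:270,225:360]=1
for n,m,z in(("orange",(H<14)&(S>190)&(V>150),.086),("black",(V<60),.124),("yellow",(H>18)&(H<32)&(S>140)&(V>110),.124)):
    for A,ce,bm in blobs(m&roi,8):print(n,A,ce,ray(c,ce,z).round(3))
```

```text
[0.46220887 0.18994166 0.23815874] [-0.20760754  0.97820292  0.00426048] [1.5679941  0.10325232 0.9216646 ]
orange 15 [276.6 230.3] [[0.478 0.069 0.086]]
black 108 [310.  221.2] [[ 0.494 -0.009  0.124]]
black 108 [321.6 218.4] [[ 0.5   -0.035  0.124]]
yellow 55 [315.5 217.7] [[ 0.502 -0.022  0.124]]
```

View pics/m2.png

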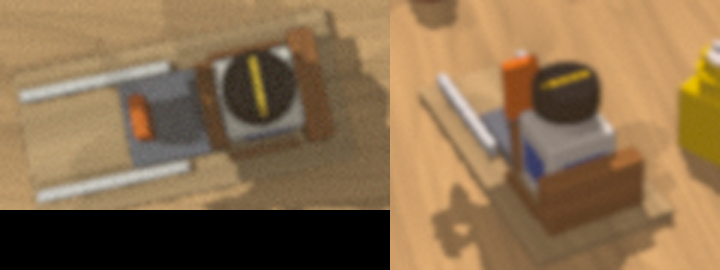

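The jar now stands squarely between both jaws, with the cap at about (320,219) in the top frame. Next I check the cap position in the wrist frame and triangulate it from the side view.

Run:
```python
from h import *
cs=[];A=[];b=[]
for n,roi in(("side",(180,225,285,320)),("top",(195,250,295,335))):
    im=cv2.imread(f"pics/{n}2.png");h=cv2.cvtColor(im,cv2.COLOR_BGR2HSV);H,S,V=[h[...,i] for i in range(3)]
    m=np.zeros(V.shape,bool);y0,y1,x0,x1=roi;m[y0:y1,x0:x1]=1
    # stripe mask = midpoint of cap top
    k=m&(H>18)&(H<32)&(S>140)&(V>90)
    B=max(blobs(k,5),key=lambda t:t[0]);ce=B[1];print(n,B[0],ce,ray(cam(n),ce,.124))
    K,r,t=cam(n);d=r@np.linalg.inv(K)@np.r_[ce,1];d/=np.linalg.norm(d);P=np.eye(3)-np.outer(d,d);A.append(P);b.append(P@t)
    ys,xs=np.nonzero(B[2]);v=np.cov(xs,ys);w,e=np.linalg.eigh(v);p=ray(cam(n),[ce-6*e[:,1],ce+6*e[:,1]],.124);q=p[1]-p[0];print("stripe yaw",np.degrees(np.arctan2(q[1],q[0])))
print(np.linalg.solve(sum(A),sum(b)))
```

```text
side 55 [303.5 195.9] [[ 0.50350963 -0.02092846  0.124     ]]
stripe yaw -167.56318946912407
top 65 [315.5 217.8] [[ 0.50168496 -0.02154127  0.124     ]]
stripe yaw -168.87882777063004
[ 0.50245947 -0.02168832  0.12456642]
```

View pics/wrist2.png

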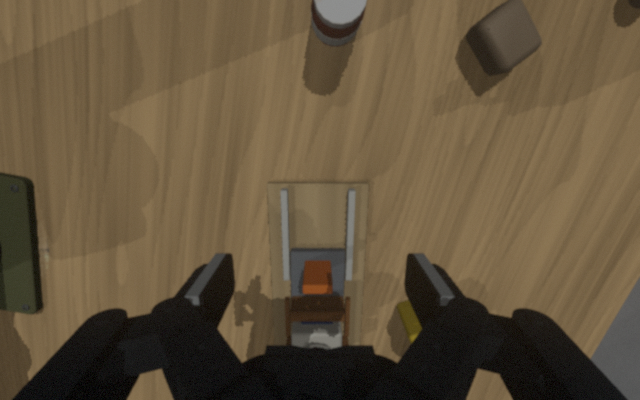

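The wrist view shows the tab at (317,275) and the jar's shoulder just below it at (318,330), between the open fingers. Two views put the cap top at (0.5025,-0.0217,0.1245).

Run:
```python
from h import *
o=manip.get_obs();print(o['tcp_pos'],R.from_rotvec(o['tcp_rot']).as_matrix()[:,0],o['opening'])
plan((.5025,-.0217,.17),101.8,6,1)
```

```text
[0.45859251 0.18580956 0.23044756] [-2.05120046e-01  9.78736821e-01  4.04713626e-05] 0.08515523018195656
[[-35.4, 0.0, 10.1], [0.0004, -0.0, 0.0001], 1]
[[-35.3, 0.1, 10.0], [0.0004, -0.0, 0.0001], 1]
[[-35.4, 0.0, 10.1], [0.0004, -0.0, 0.0001], 1]
[[-35.3, 0.1, 10.1], [0.0004, -0.0, 0.0001], 1]
[[-35.4, 0.1, 10.1], [0.0004, -0.0, 0.0001], 1]
[[-35.3, 0.1, 10.0], [0.0004, -0.0, 0.0001], 1]
```

Request:
send_rows(
  rows=[
    [[-35,0,10],[0,0,0],1],
    [[-35,0,10],[0,0,0],1],
    [[-35,0,10],[0,0,0],1],
    [[-35,0,10],[0,0,0],1],
    [[-35,0,10],[0,0,0],1],
  ],
)

```text
time: 5.8
tcp_pos: [0.4925, 0.012, 0.1774]
tcp_rot: [-1.981, -2.436, 0.004]
contact_force: [1.3, 0.3, -0.4]
opening: 0.0851
gripper_force: 0.0
```

Request:
send_rows(
  rows=[
    [[-37,0,10],[0,0,0],1],
    [[0,0,0],[0,0,0],1],
    [[0,0,0],[0,0,0],1],
    [[0,0,0],[0,0,0],1],
  ],
)

```text
time: 6.13
tcp_pos: [0.5002, -0.0223, 0.1682]
tcp_rot: [-1.982, -2.434, 0.002]
contact_force: [-0.5, -0.3, 1.0]
opening: 0.0853
gripper_force: 0.0
```

Run:
```python
from h import *
o=manip.get_obs();print(o['tcp_pos'],R.from_rotvec(o['tcp_rot']).as_matrix(),o['joints'])
plan((.5025,-.0217,.088),101.8,3,1)
w=capture("wrist");cv2.imwrite("pics/w3.png",w)
```

```text
[ 0.50023042 -0.02228373  0.16821649] [[-2.02842465e-01  9.79206953e-01 -2.94576221e-03]
 [ 9.79210719e-01  2.02844914e-01  5.54757414e-04]
 [ 1.14075520e-03 -2.77199357e-03 -9.99995507e-01]] [-4.47877285e-02  2.57569939e-01 -3.12333866e-01  1.00386017e+00
  4.22311221e-04  1.32174639e+00]
[[0.0, 0.9, 26.7], [-0.0009, -0.0004, -0.0006], 1]
[[0.0, 0.8, 26.8], [-0.0009, -0.0004, -0.0006], 1]
[[0.1, 0.8, 26.7], [-0.0009, -0.0004, -0.0006], 1]
```

View pics/w3.png

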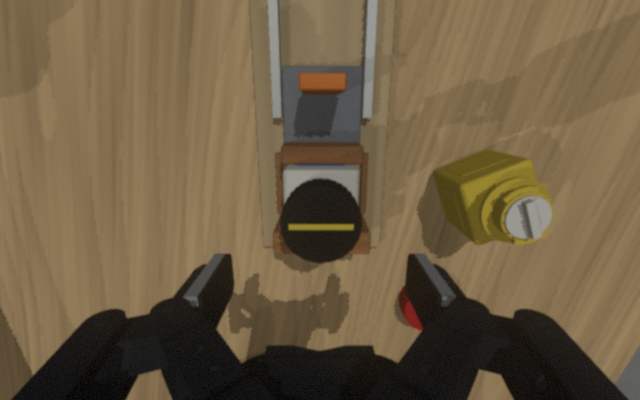

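The wrist view shows the black cap centred at (321,221) with its stripe horizontal, so it lies square to the tool. The fingers straddle it symmetrically.

Run:
```python
from h import *
o=manip.get_obs();w=cv2.imread("pics/w3.png");V=w.max(2);m=np.zeros(V.shape,bool);m[165:275,265:375]=1
h=cv2.cvtColor(w,cv2.COLOR_BGR2HSV);k=m&(h[...,0]>18)&(h[...,0]<32)&(h[...,1]>150)&(V>100)
B=max(blobs(k),key=lambda t:t[0]);print(B[0],B[1],ray(cam("wrist",o),B[1],.124))
```

```text
392 [320.5 226.5] [[ 0.50093412 -0.02130056  0.124     ]]
```

Request:
send_rows(
  rows=[
    [[1,1,27],[0,0,0],1],
    [[0,0,27],[0,0,0],1],
    [[0,0,26],[0,0,0],1],
    [[0,0,0],[0,0,0],1],
    [[0,0,0],[0,0,0],0.5],
  ],
)

```text
time: 6.6
tcp_pos: [0.5007, -0.0194, 0.0887]
tcp_rot: [-1.977, -2.438, 0.003]
contact_force: [0.3, -0.2, 1.1]
opening: 0.0752
gripper_force: 0.0
```

Request:
send_rows(
  rows=[
    [[0,0,0],[0,0,0],0.4],
    [[0,0,0],[0,0,0],0],
    [[0,0,0],[0,0,0],0],
    [[0,0,0],[0,0,0],0],
  ],
)

```text
time: 6.93
tcp_pos: [0.5018, -0.0204, 0.0912]
tcp_rot: [1.981, 2.438, -0.0]
contact_force: [-5.7, -0.0, 5.9]
opening: 0.0539
gripper_force: 62.5
```

Request:
send_rows(
  rows=[
    [[0,-1,-1],[0,0,-0.05],0],
    [[0,0,0],[0,0,-0.1],0],
    [[0,0,0],[0,0,-0.1],0],
    [[0,0,0],[0,0,-0.1],0],
    [[0,0,0],[0,0,-0.1],0],
  ],
)

```text
time: 7.35
tcp_pos: [0.5009, -0.0208, 0.0918]
tcp_rot: [1.382, 2.821, -0.0]
contact_force: [-4.1, -0.3, 2.1]
opening: 0.054
gripper_force: 64.1
```

```bash
cat > s.py <<'E'
from h import *
o=manip.get_obs();m=R.from_rotvec(o['tcp_rot']).as_matrix()
print(o['time'],o['tcp_pos'],"yaw",np.degrees(np.arctan2(m[1,0],m[0,0])),"zaxis",m[:,2].round(4),o['contact_force'].round(1),o['torque'].round(2),o['gripper_force'],o['opening'])
E
python3 s.py
```

```text
7.35 [ 0.50089777 -0.02076965  0.09177943] yaw 127.82225015162891 zaxis [-0.e+00 -2.e-04 -1.e+00] [-4.1 -0.3  2.1] [-0.1   0.65 -0.4 ] 64.10583399119787 0.05400457938794346
```

Request:
send_rows(
  rows=[
    [[0,0,0],[0,0,-0.1],0],
    [[0,0,0],[0,0,-0.1],0],
    [[0,0,0],[0,0,-0.1],0],
    [[0,0,0],[0,0,-0.1],0],
    [[0,0,0],[0,0,-0.1],0],
  ],
)

```text
time: 7.77
tcp_pos: [0.5004, -0.0215, 0.0917]
tcp_rot: [-0.641, -3.075, 0.003]
contact_force: [-4.8, -3.1, 2.6]
opening: 0.054
gripper_force: 64.2
```

Request:
send_rows(
  rows=[
    [[0,0,0],[0,0,-0.1],0],
    [[0,0,0],[0,0,-0.1],0],
    [[0,0,0],[0,0,-0.1],0],
    [[0,0,0],[0,0,-0.14],0],
    [[0,0,0],[0,0,0],0],
  ],
)

```text
time: 8.18
tcp_pos: [0.5005, -0.0221, 0.0917]
tcp_rot: [0.021, -3.141, 0.005]
contact_force: [-4.0, -3.7, 2.2]
opening: 0.0541
gripper_force: 64.2
```

```bash
python3 s.py
python3 - <<'E'
from h import *
t=capture("top");s=capture("side")
cv2.imwrite("pics/m4.png",np.hstack([cv2.resize(x,None,fx=3,fy=3,interpolation=cv2.INTER_CUBIC) for x in(t[175:265,230:360],s[170:260,245:355])]))
E
```

```text
8.1833 [ 0.50052952 -0.02214907  0.09172941] yaw -179.23996467235654 zaxis [-6.0e-04 -3.2e-03 -1.0e+00] [-4.  -3.7  2.2] [-0.73  0.76 -0.04] 64.18176032428164 0.05408692478303442
```

View pics/m4.png

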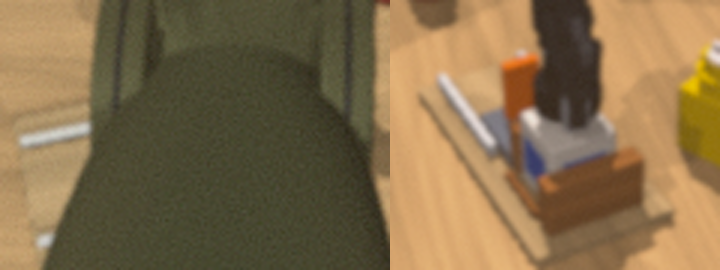

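The jar is still square in the clamp, seen at (565,130) in the composite, and the cap has been turned about 79°. I'll start the lift gently.

Request:
send_rows(
  rows=[
    [[0,0,-2],[0,0,0],0],
    [[0,0,-2],[0,0,0],0],
    [[0,0,-2],[0,0,0],0],
    [[0,0,-2],[0,0,0],0],
    [[0,0,-2],[0,0,0],0],
  ],
)

```text
time: 8.7
tcp_pos: [0.5023, -0.0205, 0.1012]
tcp_rot: [-0.017, 3.14, 0.001]
contact_force: [-1.0, -1.2, -1.2]
opening: 0.0538
gripper_force: 64.6
```

```bash
python3 s.py
```

```text
8.7 [ 0.50227859 -0.0204948   0.10119733] yaw -179.3958604020467 zaxis [ 1.9e-03  5.0e-04 -1.0e+00] [-1.  -1.2 -1.2] [-0.19  0.2   0.02] 64.62407041573897 0.0538431620329973
```

Request:
send_rows(
  rows=[
    [[0,0,-8],[0,0,0],0],
    [[0,0,-10],[0,0,0],0],
    [[0,0,-10],[0,0,0],0],
    [[0,0,-10],[0,0,0],0],
    [[1,-1,-8],[0,0,0],0],
  ],
)

```text
time: 9.12
tcp_pos: [0.5019, -0.0213, 0.1482]
tcp_rot: [-0.017, 3.138, 0.001]
contact_force: [-0.8, -0.5, -0.1]
opening: 0.0541
gripper_force: 64.7
```

Request:
send_rows(
  rows=[
    [[1,-1,-3],[0,0,0],0],
    [[0,0,0],[0,0,0],0],
    [[0,0,0],[0,0,0],0],
  ],
)

```text
time: 9.37
tcp_pos: [0.4995, -0.0228, 0.1495]
tcp_rot: [-0.016, 3.141, 0.0]
contact_force: [-1.1, -1.0, -1.3]
opening: 0.0539
gripper_force: 64.7
```

```bash
python3 s.py
python3 - <<'E'
from h import *
s=capture("side");w=capture("wrist")
a=cv2.resize(s[130:260,225:355],(520,520),interpolation=cv2.INTER_CUBIC);b=cv2.resize(w[140:400,180:460],(280,260))
cv2.imwrite("pics/m5.png",np.hstack([a,cv2.copyMakeBorder(b,0,260,0,0,0)]))
E
```

```text
9.3667 [ 0.49949547 -0.0227725   0.14948946] yaw -179.41876214864664 zaxis [ 6.e-04  3.e-04 -1.e+00] [-1.1 -1.  -1.3] [0.03 0.03 0.06] 64.71559385186993 0.05387312752139742
```

View pics/m5.png

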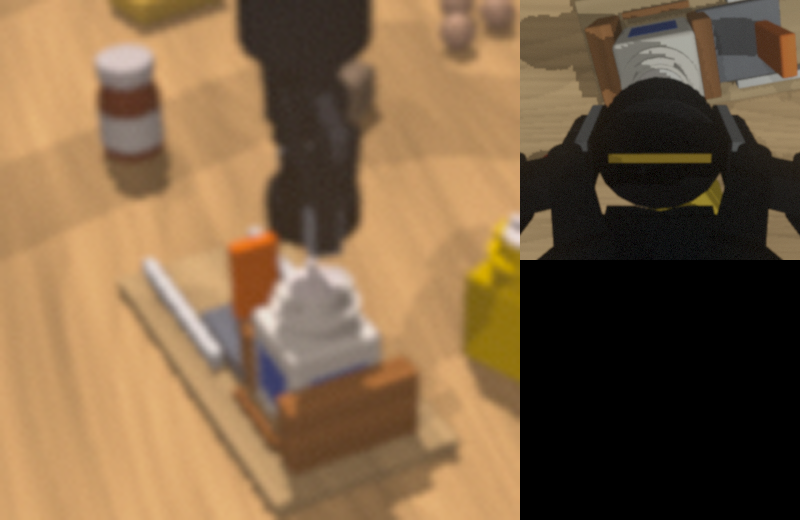

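The cap is off and held level, about 37 mm above the mouth. The jar stands square between the jaws, in both the side view at (315,340) and the wrist inset at (660,60), so I'm handing in.

```bash
python3 -c "
from workcell import workorder
print(workorder.finish_job())"
```

```text
the job is handed in; nothing more can be done
None
```

The job is handed in, with no verdict shown: the jar is braced squarely in the clamp, and its cap was turned about 79°, lifted off and is held level about 37 mm above the mouth, with the bystanders untouched.

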